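# Slide the plated board out over the edge of the pass

## Task

The thin wooden serving board on the steel riser is plated and ready for the waiter: push it along the riser with your fingertips until it sticks out about 40 mm past the riser's far edge (the edge away from the robot), with its front squared up to that edge, so that the waiter can get a hand under it. The board must only be slid, never gripped and lifted, and the little white sauce pot must ride along on it without your touching it. Leave the other things on the riser and counter undisturbed.

Things in the scene. Friction and masses are not known exactly. Their poses are not given: they have to be found in the camera images.
- riser: low shelf of brushed stainless, fixed for the run: flat top 280 (x) by 600 (y) mm, 60 mm above the counter, 20 mm thick, open underneath between two end legs. Origin on the counter below the centre of the top; x points to its far long edge (away from the robot), y along it, z up
- riser_edge (a point): middle of the riser's far long edge, on the top surface, 140 mm ahead of the riser's origin and 60 mm above the counter; same axes as the riser. The board is to stick out past this edge, in +x
- board: loose thin rectangular wooden serving board lying flat on the riser: 120 (x) by 200 (y) by 10 mm, about 0.3 kg, dragging against the steel with a few newtons. Origin at the centre of its underside; x points to the long side that faces the far edge, y along its long sides, z up. At the start it lies 20 to 60 mm short of the edge, askew by up to 13 degrees. Behind it and beside it there is free riser for the fingers
- board_front (a point): middle of the board's far long side, at its top face: 60 mm ahead of the board's origin, 10 mm above its underside; same axes as the board
- sauce_pot: loose round white ceramic sauce pot, open, 60 mm across the rim and 35 mm high, 0.1 kg, standing on the board near its middle; rides along by friction only. Origin at the centre of its underside
- ramekin: bystander: round white ceramic ramekin, 64 mm across and 40 mm high, on the riser to one side of the board. Origin at the centre of its underside
- shaker: bystander: dark steel salt shaker, 42 mm across and 78 mm high, on the riser on the other side of the board. Origin at the centre of its underside
- bottle_a: bystander: red squeeze bottle, 60 mm across and 190 mm high, on the counter at the left. Origin at the centre of its underside
- bottle_b: bystander: white squeeze bottle, 60 mm across and 190 mm high, on the counter at the left. Origin at the centre of its underside
- tub: bystander: open white plastic tub, 90 mm across and 55 mm high, on the counter at the right. Origin at the centre of its underside

How it is judged:
By the outcome, as a careful person would: the job done as asked, in the order asked, and still so for the second after the job is handed in, with the robot touching nothing.
It also fails if it takes over 38 s, if anything falls off the work surface, if the arm or the gripper's body presses on something with over 40 N, if the wrist force passes 120 N, or if a joint passes its speed limit or range.

## Robot

A 6-joint arm with a two-finger parallel gripper is mounted at the origin on the work surface. World frame = base frame: x ahead of the robot, y to its left, z up, the work surface at z = 0. Lengths are in m, angles in rad, forces in N, time in s.
With the tool pointing down it reaches from about 0.375 to 0.9 m from the base axis. Payload 3.1 kg.
Tool frame: the origin (TCP) lies on the centre line of the jaws, within the pads' length; the fingertips stand robot.tip_reach ahead of it and the grasp point (between the pads) lies 8 mm behind it (robot.tip_reach is the distance from the TCP to the fingertips, in m); z points along the fingers, y is the line along which they close (so a half turn about z gives the same grasp; the last joint's range is limited). The gripper opens to 87 mm and grips with 3 to 60 N. Pads are 19 mm wide; open, the fingers measure 117 mm over their backs; the gripper's body (75 mm by 190 mm) begins 51 mm behind the grasp point.
Start: joints at [1.133, 0.527, 1.433, -0, 1.181, -0.178], TCP at [0.161, 0.604, 0.234] pointing down, gripper open.
Joint ranges: [-3.08, 3.08], [-0.75, 2.2], [0.22, 2.44], [-1.43, 4.57], [0, 2.65], [-2.85, 2.85]. Speed limits (rad/s): [2.79, 2.79, 3.14, 3.14, 3.14, 3.14].

## Interface

Orientations are given as a unit quaternion [x, y, z, w].
In Python, from rig import robot gives the robot as it stands.
- The arm moves only by the tool jog_arm, never from a script. Its argument "motion" is one flat list of numbers, 7 for each row, row after row: the shift along the tool's x, y, z scaled (see below), then the turn, a rotation vector about the tool's x, y, z scaled (see below), then the gripper's target within -1 to 1 (shut at 1, half-way at 0, fully open at -1). In form: [x, y, z, rx, ry, rz, hand, x, y, z, rx, ry, rz, hand, ...]. A call has 1 to 12 rows; each row shifts and turns the commanded pose from where the row before left it, along the tool's axes as they then stand; what a row does not reach is not made up. The controller multiplies each number of a shift by 4 cm and each number of a turn by 4 degrees. A row lasts 1/8 s, in which the tool goes at most 62.5 mm and 10.7 degrees, less where a joint would pass 70% of its speed; a pose out of reach is approached as far as the arm can. A call with a number of a shift or a turn outside -1 to 1 is refused whole. A call with a gripper value outside its range is refused whole. The fingers move at their own pace and stop on an object; "grip_force" is the grip in N (left out, the last holds). Time passes only in rows, so rows that do not move let the fingers close. It gives the time, the measured TCP pose, the force, the opening and the grip force at its end, in the units of the state.
- robot.get_obs(): the state, without advancing time (a new reading comes with each control period).
- robot.camera(name): name is "scene" or "side" or "wrist"; returns the picture (400x640x3 uint8, blue, green, red); there is no depth.
- robot.calibration(name): a dict with "fx", "fy", "cx", "cy" (pixels), "dist_coeffs" ([k1, k2, p1, p2, k3] as OpenCV has them; the pictures are not rectified), "R" (3x3) and "t" (3): a world point X has camera coordinates R X + t; the wrist camera has in their place "T_tool_cam" (4x4, takes a point from camera to tool coordinates, whose origin is the TCP and whose axes are the flange's). Camera axes: x right, y down, z forward; pixel columns grow to the right and rows downward; lengths in m; the calibration is good to about 2 mm. A picture is of the moment at which its call begins: read the wrist's pose just before it. calibration takes no time and is no camera call.
- robot.hand_in(): hands the job in; it is judged then, once.
The state is a dict: "time": time; "q": joint angles; "joint_velocities": joint speeds; "joint_torque": joint torques, N m; "position": TCP position; "tool_rot": TCP orientation; "ft_force": force on the tool from outside, world axes, zero at the start; "moment": the same for the moment, N m; "grip_width": finger opening in m; "grip_force": force on a finger pad.
Only numpy, scipy, OpenCV 4.12 (cv2) and the standard library are available. Lean on these libraries where they do the work, as an engineer would, in place of code of your own. Each camera call takes 0.05 s, during which the arm holds its last target. There are 200 camera calls.

## Working session

There is one attempt and no reset: what is moved stays moved. The work goes in short steps, Python scripts to look and compute and a tool call to move; the robot and the scene stay as the last step left them, time stands still between calls to the robot, and variables do not carry over. Pictures are saved under pics/ and viewed, at most 10 in all, crops included, and the job is handed in when it is done.

Besides the shell and the picture viewer there is one more tool, called after "Request:" as name(argument=value, ...), one argument or row to a line, values as JSON. jog_arm: Moves the arm, as the interface text tells. Shifts and turns lie within -1 to 1; 1 stands for 4 cm of shift or 4 degrees of turn. Its arguments: {"type":"object","properties":{"motion":{"type":"array","items":{"type":"number"}},"grip_force":{"type":"number"}},"required":["motion"]}

```bash
mkdir -p pics
cat > h.py <<'E'
import numpy as np, cv2
from rig import robot
def ray(name,px,obs=None):
    c=robot.calibration(name);K=np.array([[c['fx'],0,c['cx']],[0,c['fy'],c['cy']],[0,0,1.]])
    u=cv2.undistortPoints(np.array(px,float).reshape(-1,1,2),K,np.array(c['dist_coeffs'],float)).reshape(-1,2)
    d=np.c_[u,np.ones(len(u))];R=np.array(c['R']);t=np.array(c['t'])
    return -R.T@t, d@R
def plane(name,px,z):
    o,d=ray(name,px); s=(z-o[2])/d[:,2]; return o+d*s[:,None]
E
python3 - <<'E'
from h import *
o=robot.get_obs();print({k:np.round(v,3) for k,v in o.items()},robot.tip_reach)
for n in['scene','side']:
    cv2.imwrite(f'pics/{n}0.png',robot.camera(n)); c=robot.calibration(n);print(n,-np.array(c['R']).T@c['t'],c['fx'])
E
```

```text
{'time': np.float64(0.0), 'q': array([ 1.132,  0.528,  1.434, -0.   ,  1.181, -0.178]), 'joint_velocities': array([ 0.002,  0.002, -0.001,  0.002,  0.001, -0.001]), 'joint_torque': array([ -0.   , -44.004, -17.659,   0.063,   0.058,  -0.   ]), 'position': array([0.16 , 0.603, 0.233]), 'tool_rot': array([ 0.13 ,  0.992, -0.001, -0.   ]), 'ft_force': array([-0.464, -0.093, -0.053]), 'moment': array([ 0.029, -0.036,  0.006]), 'grip_force': np.float64(0.0), 'grip_width': np.float64(0.087)} 0.011
scene [1.02055561 0.51376096 1.10845787] 420.84663076801877
side [ 0.0269186  -0.81964435  1.10290693] 403.55849631226704
```

View pics/scene0.png

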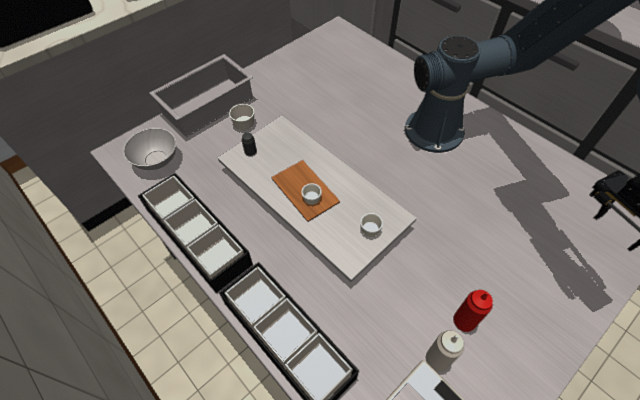

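View pics/side0.png

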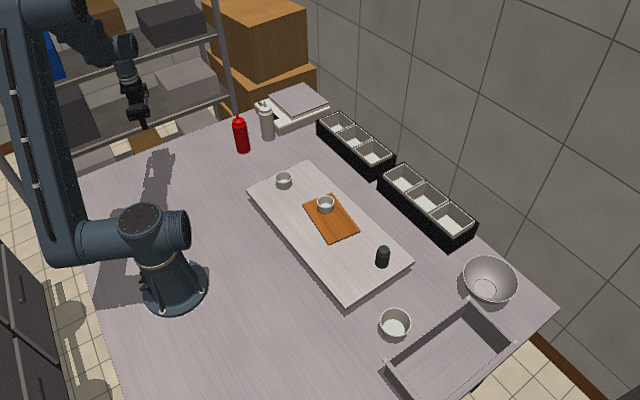

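The scene view shows the riser's top with corners near (280,117), (413,218), (350,277) and (220,160). The orange board's corners are near (272,180), (302,161), (340,200) and (312,219), with the pot on it at (311,193), the shaker at (249,145) and the ramekin at (371,225). The side view shows the same layout, with the board at (330,218).

```bash
cat >> h.py <<'E'
def board(name,im,z=0.07):
    hsv=cv2.cvtColor(im,cv2.COLOR_BGR2HSV)
    m=cv2.inRange(hsv,(3,120,60),(22,255,255)); m[:120]=0; m[290:]=0
    if name=='scene': m[:, :200]=0; m[:,420:]=0
    else: m[:,:240]=0;m[:,430:]=0
    n,l,s,_=cv2.connectedComponentsWithStats(m); k=1+np.argmax(s[1:,4])
    c=max(cv2.findContours((l==k).astype(np.uint8),cv2.RETR_EXTERNAL,cv2.CHAIN_APPROX_NONE)[0],key=len)
    P=plane(name,c.reshape(-1,2),z)[:,:2]
    r=cv2.minAreaRect((P*1000).astype(np.float32)); return r,cv2.boxPoints(r)
E
python3 - <<'E'
from h import *
for n in['scene','side']:
    im=cv2.imread(f'pics/{n}0.png'); r,b=board(n,im);print(n,r,b.round(0).tolist())
    quad={'scene':[(280,117),(413,218),(350,277),(220,160)],'side':[(308,161),(413,262),(345,305),(247,191)]}[n]
    print(plane(n,quad,.06).round(3).tolist())
    x,y,w,h={'scene':(205,105,220,180),'side':(235,150,190,165)}[n]
    cv2.imwrite(f'pics/c_{n}.png',cv2.resize(im[y:y+h,x:x+w],None,fx=3.4,fy=3.3,interpolation=cv2.INTER_CUBIC))
E
```

```text
scene ((544.000732421875, -81.37796020507812), (199.18101501464844, 118.72100067138672), 83.1026611328125) [[473.0, -173.0], [591.0, -187.0], [615.0, 10.0], [497.0, 25.0]]
[[0.395, -0.379, 0.06], [0.377, 0.209, 0.06], [0.645, 0.216, 0.06], [0.663, -0.361, 0.06]]
side ((538.2609252929688, -85.63145446777344), (201.1233367919922, 118.87872314453125), 83.38255310058594) [[468.0, -179.0], [586.0, -192.0], [609.0, 7.0], [491.0, 21.0]]
[[0.639, 0.208, 0.06], [0.649, -0.379, 0.06], [0.388, -0.377, 0.06], [0.366, 0.198, 0.06]]
```

View pics/c_scene.png

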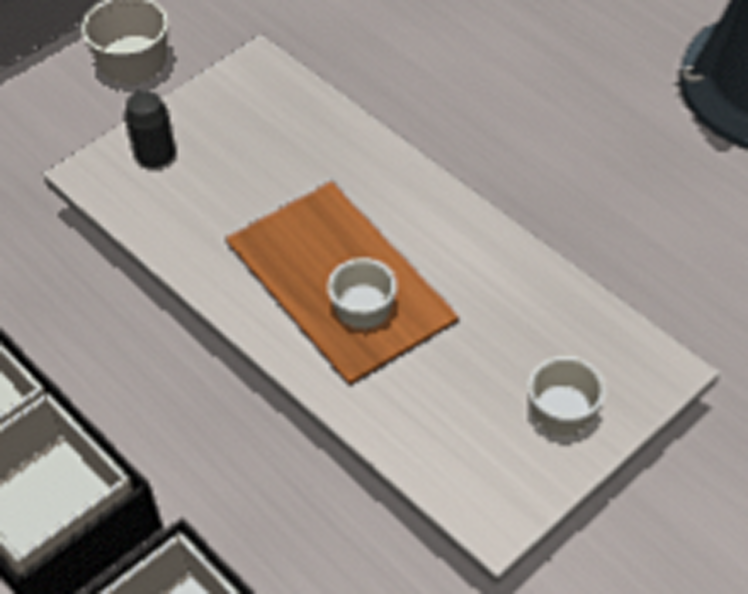

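View pics/c_side.png

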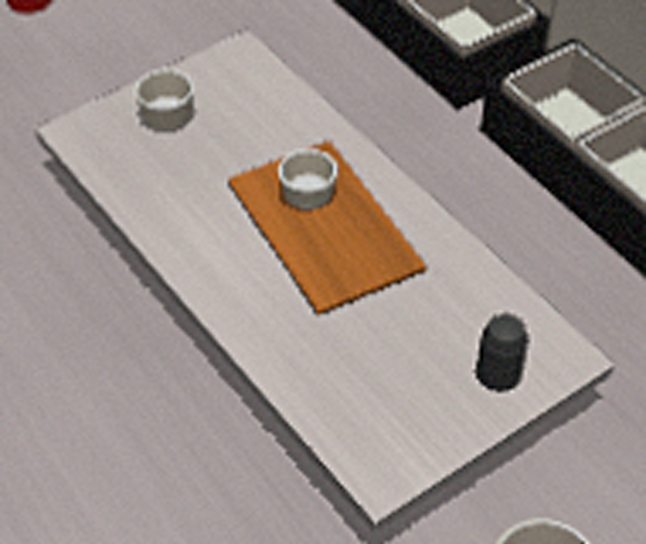

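The zoomed crops give sharper riser corners. In the scene view they are (218,159), (281.5,116), (416,219.5) and (351.5,280). In the side view they are (308.5,159.5), (415,261), (345,308) and (246,190).

```bash
cat >> h.py <<'E'
def edge(im,a,b,w=5):
    g=cv2.GaussianBlur(cv2.cvtColor(im,cv2.COLOR_BGR2GRAY),(0,0),.7).astype(np.float32)
    a,b=np.array(a,float),np.array(b,float);n=np.array([-(b-a)[1],(b-a)[0]])/np.linalg.norm(b-a)
    s=np.arange(-w,w+.01,.25);pts=[]
    for f in np.linspace(.06,.94,80):
        q=a+f*(b-a)+s[:,None]*n
        v=cv2.remap(g,q[:,0].astype(np.float32),q[:,1].astype(np.float32),cv2.INTER_LINEAR).ravel()
        pts.append(q[np.argmax(abs(np.gradient(v)))])
    return np.array(pts)
def fitline(P): # robust y->x fit: x = c0 + c1*y
    c=np.polyfit(P[:,1],P[:,0],1)
    for _ in range(6):
        r=P[:,0]-np.polyval(c,P[:,1]); k=abs(r)<=max(.002,1.5*np.median(abs(r)));c=np.polyfit(P[k,1],P[k,0],1)
    return c,k.sum(),r[k].std()
E
python3 - <<'E'
from h import *
Q={'scene':[(281.5,116),(416,219.5),(351.5,280),(218,159)],'side':[(345,308),(246,190),(308.5,159.5),(415,261)]}
for n in Q:
    im=cv2.imread(f'pics/{n}0.png');q=Q[n]
    print(n,plane(n,q,.06).round(4)[:,:2].tolist())
    for nm,(i,j) in dict(near=(0,1),far=(2,3)).items():
        c,k,s=fitline(plane(n,edge(im,q[i],q[j],3),.06)); print(nm,'angle',np.degrees(np.arctan(c[0])).round(2),'x at y=-.08',np.polyval(c,-.08).round(4),k,s)
    # pot rims etc, side
    for nm,(u,v,z) in ({'pot':(311.5,190,.105),'ram':(371,220,.10),'shaker':(247.7,135,.138)} if n=='scene' else {'pot':(325.5,200.5,.105),'ram':(283,177,.1),'shaker':(384,249,.138)}).items():
        print(nm,plane(n,[(u,v)],z).round(3)[0,:2])
E
```

```text
scene [[0.3883, -0.3794], [0.375, 0.2186], [0.6481, 0.2245], [0.6652, -0.369]]
near angle -1.5 x at y=-.08 0.3771 80 0.0006841226809824435
far angle -1.5 x at y=-.08 0.6559 80 0.00045628546686573516
pot [ 0.548 -0.044]
ram [0.493 0.145]
shaker [ 0.567 -0.321]
side [[0.3819, -0.3852], [0.3657, 0.2044], [0.6451, 0.2145], [0.657, -0.3795]]
near angle -1.55 x at y=-.08 0.3733 80 0.0004990256660350805
far angle -1.51 x at y=-.08 0.652 76 0.0006741296472778563
pot [ 0.551 -0.041]
ram [0.494 0.147]
shaker [ 0.564 -0.328]
```

Request:
jog_arm(
  motion=[0,0,-0.4,0,0,-0.68,-1,0,0,-0.4,0,0,-0.68,-1,0,0,-0.4,0,0,-0.68,-1,-0.9,-0.69,0,0,0,0,-1,-0.9,-0.69,0,0,0,0,-1,-0.9,-0.69,0,0,0,0,-1,-0.9,-0.69,0,0,0,0,-1,-0.9,-0.69,0,0,0,0,-1,-0.9,-0.69,0,0,0,0,-1,-0.9,-0.69,0,0,0,0,-1,-0.9,-0.69,0,0,0,0,-1],
)

```text
time: 1.48
position: [0.4213, 0.3497, 0.2812]
tool_rot: [0.059, 0.998, -0.0, -0.0]
ft_force: [0.4, 0.1, 0.6]
grip_width: 0.0868
grip_force: 0.0
```

Request:
jog_arm(
  motion=[-0.16,-0.94,0,0,0,0,-1,-0.16,-0.94,0,0,0,0,-1,-0.16,-0.94,0,0,0,0,-1,-0.16,-0.94,0,0,0,0,-1,-0.16,-0.94,0,0,0,0,-1,-0.16,-0.94,0,0,0,0,-1,-0.16,-0.94,0,0,0,0,-1,-0.16,-0.94,0,0,0,0,-1,-0.16,-0.94,0,0,0,0,-1,-0.16,-0.94,0,0,0,0,-1,-0.16,-0.94,0,0,0,0,-1,0,0,0,0,0,0,-1],
)

```text
time: 2.98
position: [0.4425, -0.0701, 0.2814]
tool_rot: [0.061, 0.998, -0.0, 0.0]
ft_force: [-0.5, 0.9, 0.0]
grip_width: 0.0871
grip_force: 0.0
```

Request:
jog_arm(
  motion=[0,0,1,0,0,0,-1,0,0,1,0,0,0,-1,0,0,1,0,0,0,-1,0,0,0.75,0,0,0,-1,0,0,0,0,0,0,-1],
)

```text
time: 3.6
position: [0.4403, -0.0664, 0.1299]
tool_rot: [0.058, 0.998, 0.001, -0.003]
ft_force: [-0.9, 0.2, -0.1]
grip_width: 0.0869
grip_force: 0.0
```

Run:
```python
from h import *
o=robot.get_obs();print(o['position'].round(4) if hasattr(o['position'],'round') else o['position'],o['tool_rot'],o['ft_force'],o['time'],o['q'])
cv2.imwrite('pics/w1.png',robot.camera('wrist'))
```

```text
[ 0.4403 -0.0664  0.1299] [ 0.05833602  0.99829188  0.00119228 -0.00296934] [-0.85929918  0.1901385  -0.13174111] 3.6 [-4.01876465e-01  4.73568552e-01  1.96851799e+00  3.77913867e-04
  7.05901000e-01 -1.85622227e+00]
```

View pics/w1.png

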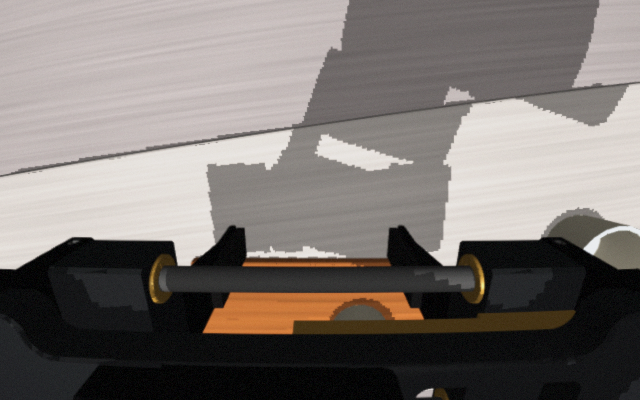

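The wrist view looks back towards the robot. The board's orange rear part, about (230–420, 260–330), lies between the fingers, and the riser's near edge crosses the upper half. The fingers are still clear behind the board, so I'll lower them.

Request:
jog_arm(
  motion=[0,0,0.5,0,0,0,-1,0,0,0.5,0,0,0,-1,0,0,0.25,0,0,0,-1,0,0,0.12,0,0,0,-1,0,0,0,0,0,0,-1,0,0,0,0,0,0,-1],
)

```text
time: 4.4
position: [0.4425, -0.0681, 0.0773]
tool_rot: [0.059, 0.998, -0.0, 0.001]
ft_force: [0.4, 0.8, 0.5]
grip_width: 0.0874
grip_force: 0.0
```

Request:
jog_arm(
  motion=[-0.1,0,0,0,0,0,-1,-0.1,0,0,0,0,0,-1,-0.1,0,0,0,0,0,-1,0,0,0,0,0,0,-1],
)

```text
time: 4.9
position: [0.4547, -0.0696, 0.0768]
tool_rot: [0.059, 0.998, -0.0, 0.0]
ft_force: [0.8, -0.4, 0.2]
grip_width: 0.0871
grip_force: 0.0
```

Request:
jog_arm(
  motion=[0,0,0.05,0,0,0,-1,-0.06,0,0,0,0,0,-1,-0.06,0,0,0,0,0,-1,-0.06,0,0,0,0,0,-1,-0.06,0,0,0,0,0,-1,-0.06,0,0,0,0,0,-1,-0.06,0,0,0,0,0,-1,-0.06,0,0,0,0,0,-1],
)

```text
time: 5.9
position: [0.4709, -0.0714, 0.0747]
tool_rot: [0.059, 0.998, 0.0, -0.0]
ft_force: [-0.8, 0.2, 0.2]
grip_width: 0.0869
grip_force: 0.0
```

Request:
jog_arm(
  motion=[-0.05,0,0,0,0,0,-1,-0.05,0,0,0,0,0,-1],
)

```text
time: 6.15
position: [0.4733, -0.0713, 0.0746]
tool_rot: [0.059, 0.998, 0.0, -0.002]
ft_force: [-2.7, -0.2, 2.3]
grip_width: 0.0873
grip_force: 1.6
```

Request:
jog_arm(
  motion=[-0.05,0,0,0,0,0,-1,-0.05,0,0,0,0,0,-1],
)

```text
time: 6.4
position: [0.4787, -0.0722, 0.0746]
tool_rot: [0.059, 0.998, 0.0, -0.0]
ft_force: [-2.2, 0.3, -0.3]
grip_width: 0.0873
grip_force: 0.9
```

Request:
jog_arm(
  motion=[-0.08,0,0,0,0,-0.1,-1,-0.08,0,0,0,0,-0.1,-1,-0.08,0,0,0,0,-0.1,-1,-0.08,0,0,0,0,-0.1,-1,-0.08,0,0,0,0,-0.1,-1,-0.08,0,0,0,0,-0.1,-1,-0.08,0,0,0,0,-0.1,-1,-0.08,0,0,0,0,-0.1,-1,-0.08,0,0,0,0,-0.1,-1,-0.08,0,0,0,0,-0.1,-1],
)

```text
time: 7.65
position: [0.5108, -0.0751, 0.0748]
tool_rot: [0.024, 1.0, -0.0, -0.0]
ft_force: [-1.4, -0.4, -0.9]
grip_width: 0.0871
grip_force: 0.8
```

Request:
jog_arm(
  motion=[-0.08,0,0,0,0,-0.1,-1,-0.08,0,0,0,0,-0.1,-1,-0.08,0,0,0,0,-0.1,-1,-0.08,0,0,0,0,-0.1,-1,-0.08,0,0,0,0,-0.1,-1,-0.08,0,0,0,0,-0.1,-1,-0.08,0,0,0,0,-0.1,-1,-0.08,0,0,0,0,-0.1,-1,-0.08,0,0,0,0,-0.1,-1,-0.08,0,0,0,0,-0.1,-1,0,0,0,0,0,0,-1],
)

```text
time: 9.02
position: [0.5434, -0.0757, 0.0749]
tool_rot: [-0.011, 1.0, -0.0, 0.001]
ft_force: [-1.4, 0.4, -0.7]
grip_width: 0.0874
grip_force: 0.2
```

Run:
```python
from h import *
print(robot.get_obs()['position'])
for n in['scene','side']:
    im=robot.camera(n);cv2.imwrite(f'pics/{n}1.png',im);r,b=board(n,im);print(n,r,b.round(0).tolist())
cv2.imwrite('pics/m1.png',np.vstack([cv2.imread('pics/scene1.png')[100:300,180:480],cv2.imread('pics/side1.png')[120:320,200:500]]))
```

```text
[ 0.54336777 -0.07567502  0.07488733]
scene ((616.4551391601562, -75.69924926757812), (120.05583190917969, 199.94117736816406), 1.2932369709014893) [[554.0, 23.0], [559.0, -177.0], [679.0, -174.0], [674.0, 26.0]]
side ((611.0480346679688, -97.84432983398438), (121.11894226074219, 166.26255798339844), 1.3082789182662964) [[549.0, -16.0], [552.0, -182.0], [673.0, -180.0], [670.0, -13.0]]
```

View pics/m1.png

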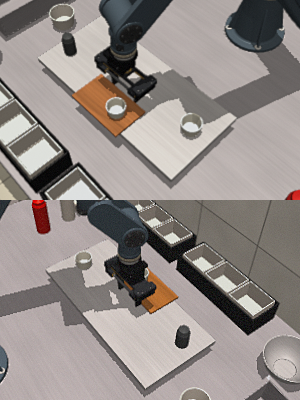

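The board is now nearly square, at 1.3° against the riser's 1.5°. It sticks out about 20 mm with the pot riding on it, so it needs about 20 mm more.

Request:
jog_arm(
  motion=[-0.06,0,0,0,0,-0.06,-1,-0.06,0,0,0,0,0,-1,-0.06,0,0,0,0,0,-1,-0.06,0,0,0,0,0,-1,-0.06,0,0,0,0,0,-1,-0.06,0,0,0,0,0,-1,-0.06,0,0,0,0,0,-1,-0.04,0,0,0,0,0,-1,-0.02,0,0,0,0,0,-1,0,0,0,0,0,0,-1,0,0,0,0,0,0,-1],
)

```text
time: 10.5
position: [0.5619, -0.0751, 0.0748]
tool_rot: [-0.013, 1.0, -0.0, 0.0]
ft_force: [-1.4, 0.2, 1.6]
grip_width: 0.0867
grip_force: 1.2
```

Run:
```python
from h import *
print(robot.get_obs()['position'])
for n,e in[('scene',655.9),('side',652.)]:
    im=robot.camera(n);cv2.imwrite(f'pics/{n}2.png',im);r,b=board(n,im);f=b[np.argsort(b[:,0])[2:]].mean(0);print(n,r,'overhang',f[0]-e+.026*(f[1]+80))
```

```text
[ 0.56194949 -0.075098    0.0747681 ]
scene ((635.0115966796875, -75.38550567626953), (119.90213012695312, 200.90724182128906), 1.3732353448867798) overhang 39.202744
side ((630.8031005859375, -100.65631866455078), (119.02839660644531, 158.7299041748047), 1.6704407930374146) overhang 37.800034
```

Request:
jog_arm(
  motion=[-0.025,0,0,0,0,0,-1,0,0,0,0,0,0,-1,0.1,0,0,0,0,0,-1,0.3,0,0,0,0,0,-1,0.5,0,0,0,0,0,-1,0.3,0,0,0,0,0,-1,0,0,-0.5,0,0,0,-1,0,0,-1,0,0,0,-1,0,0,-1,0,0,0,-1,0,0,-1,0,0,0,-1,0.5,0,-0.5,0,0,0,-1,0,0,0,0,0,0,-1],
)

```text
time: 12.1
position: [0.4946, -0.0769, 0.2362]
tool_rot: [-0.013, 1.0, -0.001, 0.002]
ft_force: [0.7, 0.4, 0.1]
grip_width: 0.087
grip_force: 0.0
```

Run:
```python
from h import *
print(robot.get_obs()['position'])
for n,e in[('scene',655.9),('side',652.)]:
    im=robot.camera(n);cv2.imwrite(f'pics/{n}3.png',im);r,b=board(n,im);f=b[np.argsort(b[:,0])[2:]].mean(0);print(n,r,'overhang',f[0]-e+.026*(f[1]+80))
cv2.imwrite('pics/m3.png',np.vstack([cv2.imread('pics/scene3.png')[100:300,180:480],cv2.imread('pics/side3.png')[120:320,200:500]]))
```

```text
[ 0.49459865 -0.07694483  0.23615789]
scene ((636.166015625, -75.39307403564453), (119.21930694580078, 200.90841674804688), 1.4254932403564453) overhang 40.015514
side ((630.9209594726562, -79.44000244140625), (119.74974822998047, 202.2074432373047), 1.450643539428711) overhang 38.830643
```

View pics/m3.png

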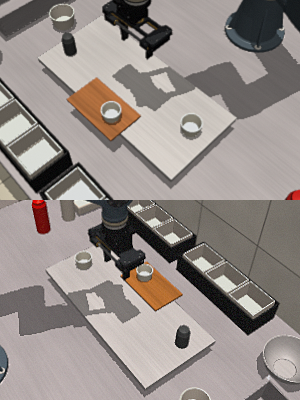

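The board sticks out 39–40 mm, squared to within 0.1°. The pot is still on it, the ramekin and shaker haven't moved, and the arm is clear.

```bash
python3 -c "
from rig import robot
print(robot.hand_in())"
```

```text
the job is handed in; nothing more can be done
None
```

I pushed the board until it stuck out about 39–40 mm past the riser's far edge, square to within 0.1°, with the sauce pot riding along untouched; I handed the job in at about 12 s, and no verdict came back.

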